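# Unmould a plaster moulding for an icon frame

### The arm

A 6-joint arm with a two-finger parallel gripper is mounted at the origin on the work surface. World frame = base frame: x ahead of the robot, y to its left, z up, the work surface at z = 0. Lengths are in m, angles in rad, forces in N, time in s.
With the tool pointing down it reaches from about 0.35 to 0.975 m from the base axis. Payload 7.1 kg.
Tool frame: the origin (TCP) lies midway between the tips of the shut fingers; the grasp point (between the pads) lies 19 mm behind it; z points along the fingers, y is the line along which they close (so a half turn about z gives the same grasp; the last joint's range is limited). The gripper opens to 88 mm and grips with 3 to 60 N. Pads are 20 mm wide; open, the fingers measure 115 mm over their backs; the gripper's body (75 mm by 178 mm) begins 61 mm behind the grasp point.
Start: joints at [-1.343, 0.423, 1.63, -0, 1.089, -0.019], TCP at [0.153, -0.606, 0.223] pointing down, gripper open.
Joint ranges: [-3, 3], [-0.9, 2.11], [0.09, 2.58], [-1.31, 4.45], [0.11, 2.69], [-2.54, 2.54]. Speed limits (rad/s): [2.39, 2.39, 3.01, 3.14, 3.14, 3.14].

### API

Orientations are given as a unit quaternion [w, x, y, z].
In Python, from station import move_pose, movel, movej, command_gripper, wait, inverse_kinematics, read_camera, camera_info, MotionError, job_done, get_time, get_joint_pos, get_qvel, get_effort, get_tcp_pos, get_ee_rot, get_ft_force, get_ft_torque, get_grip_width, get_finger_force gives the robot as it stands. Calls block until the motion is done:
- move_pose(position, orientation): joint-space move of the TCP to a pose.
- movel(position, frame=None, v=0.15, until_force=None): straight line of the TCP; frame=None keeps the orientation; v is the mean speed in m/s. With until_force (N) it stops when the force on the tool has changed by that much, and returns True; else False.
- movej(angles): joint-space move.
- command_gripper(opening): opening from 0.0 (shut) to 1.0 (fully open); the grip force is fixed at half the most; returns when the fingers have stopped.
- wait(seconds).
- inverse_kinematics(position, orientation): joint angles nearest the present ones, or None.
- read_camera(name): name is "scene" or "top" or "wrist"; returns the picture (420x560x3 uint8, red, green, blue); there is no depth.
- camera_info(name): a dict with "intrinsics" (3x3 intrinsics, pixels), "dist" ([k1, k2, p1, p2, k3] as OpenCV has them; the pictures are not rectified), "T" (4x4, takes a point from camera to world coordinates); the wrist camera has in their place "tool_from_camera" (4x4, takes a point from camera to tool coordinates, whose origin is the TCP and whose axes are the flange's). Camera axes: x right, y up, looking along -z (the intrinsics and any distortion apply to the point x, -y, -z); pixel columns grow to the right and rows downward; lengths in m; the calibration is good to about 2 mm. A picture is of the moment at which its call begins: read the wrist's pose just before it. camera_info takes no time and is no camera call.
A pose or a line that the arm cannot do raises MotionError and nothing moves.
- job_done(): hands the job in; it is judged then, once.
Readings, each from a call of its own:
- get_time(): time.
- get_joint_pos(): joint angles.
- get_qvel(): joint speeds.
- get_effort(): joint torques, N m.
- get_tcp_pos(): TCP position.
- get_ee_rot(): TCP orientation.
- get_ft_force(): force on the tool from outside, world axes, zero at the start.
- get_ft_torque(): the same for the moment, N m.
- get_grip_width(): opening from 0.0 (shut) to 1.0 (fully open).
- get_finger_force(): force on a finger pad.
Only numpy, scipy, OpenCV 4.12 (cv2) and the standard library are available. Lean on these libraries where they do the work, as an engineer would, in place of code of your own. Each camera call takes 0.05 s, during which the arm holds its last target. There are 200 camera calls.

### The job

A toggle clamp holds a plaster casting down in its open wooden mould. Throw the clamp back over centre so that it stays open, then feel with gentle presses for the end of the casting that has a hollow under it and push that end down, so that the casting tips and its other end stands up out of the mould. Lift the casting out and lay it flat, face up and lengthwise, on the middle of the slatted drying board: do not drop it, do not press it hard while it lies in the mould, and leave the jar, the bottle and the brush where they are.

Things in the scene. Friction and masses are not known exactly. Their poses are not given: they have to be found in the camera images.
- mould: Fixed open wooden mould case, 158 x 78 mm outside, walls 14 mm, rim 65 mm above the table. Origin: centre of its underside; x along its length, y towards the clamp's side, z up. Pressed about 45 mm from the middle over the hollow, the casting see-saws until its end meets the bottom and stays tipped at 35 to 39 degrees, other end 10 mm or more over the rim; under 20 degrees it falls back.
- cavity (a point): Middle of the cavity's mouth, level with the rim; axes as the mould's. The cavity is 130 mm (x) by 50 mm (y). Half of it has a solid floor 24 mm below the rim, ending in a sharp edge 3 mm past the middle; beyond the edge is a hollow, bottom 60 mm below the rim. Whether the hollow is at the +x or the -x end varies and cannot be seen: the casting covers it.
- clamp (a joint): Clamp angle (rad): 0 closed, arm level over the casting; 2.5 fully open. It falls shut below about 1.0 and open above about 1.3. Pivot in the mould's frame: x 0, y 62, z 85 mm, axis along the mould's x, between steel uprights 30 mm wide (x) and 90 mm high. The arm, 14 mm wide, reaches 66 mm from the pivot towards the mould's -y, with a rubber foot over the casting's middle.
- clamp_handle (a point): Tip of the clamp's black handle, a round bar 16 mm thick and 78 mm long from the pivot. Closed, it rises at 60 degrees, leaning in over the mould (tip 23 mm to the +y side of the mould's middle, 153 mm above the table); pushing it to the mould's +y opens the clamp; fully open it points to the mould's +y, 23 degrees below level.
- casting: White plaster moulding strip with three rounded beads on its face, 120 x 46 x 20 mm, about 130 g, both ends alike. Origin: centre of its underside; x along its length, y across, z out of its face. At the start it lies in the cavity, its face 4 mm below the rim, with about 5 mm play at each end and 2 mm at each side, too little for fingers.
- board: Fixed slatted wooden drying board, 200 x 120 mm, its top 16 mm above the table. Origin: centre of its underside; x along its length, z up.
- jar: Bystander: yellow paint jar with metal lid, 64 mm across, 85 mm high. Origin: centre of its underside.
- vial: Bystander: small amber bottle with black cap, 42 mm across, 85 mm high. Origin: centre of its underside.
- brush: Bystander: brush 190 mm long lying on the table.
Not all that is in view belongs to the job. What is meant by the mould is not white, and is the larger of those in its own colour. Leave any black look-alike of the casting alone.

How it is judged:
On the way, in this order (a step that is already met when the one before it is completed fails the run):
1. the clamp is thrown back and stays open, the casting still lying flat in the mould (value of joint clamp above 2.2 rad and angle between casting's own z axis and vertical below 0.15 rad and horizontal distance between casting and mould below 0.02 m), for 0.2 s.
2. the casting stands tipped (over 0.42 rad) in the mould, one end in the hollow (angle between casting's own z axis and vertical between 0.42 and 1 rad and horizontal distance between casting and mould below 0.04 m and height (world z) of casting below 0.06 m), for 0.2 s.
At the end, for the whole second after the job is handed in: The casting rests flat and face up on the drying board (within 0.08 rad of level, underside within 4 mm of the board's top), its centre within 35 mm along and 25 mm across of the board's centre, its length within 0.2 rad of the board's, at rest and released; the clamp is open (over 2.2 rad) (x of casting in the frame of board between -0.035 and 0.035 m and y of casting in the frame of board between -0.025 and 0.025 m and z of casting in the frame of board between 0.012 and 0.02 m and angle between casting's own z axis and vertical below 0.08 rad and angle between the x axis of casting and the x axis of board, either way round below 0.2 rad and linear speed of casting below 0.02 m/s and value of joint clamp above 2.2 rad); the robot touches nothing.
It fails at once if a bystander is moved by more than 30 mm (distance of any of jar, vial, brush from where it was at the start of the episode above 0.03 m).
It fails at once if the casting is pressed with more than 40 N while it lies in the mould (contact force between the fingers and casting above 40 N and angle between casting's own z axis and vertical below 0.25 rad and horizontal distance between casting and mould below 0.03 m and height (world z) of casting below 0.05 m).
It fails at once if the casting is dropped (falls faster than 0.7 m/s out of the fingers) (linear speed of casting above 0.7 m/s and contact force between the fingers and casting below 0.5 N).
It also fails if it takes over 72 s, if anything falls off the work surface, if the arm or the gripper's body presses on something with over 40 N, if the wrist force passes 120 N, or if a joint passes its speed limit or range.

## Working session

There is one attempt and no reset: what is moved stays moved. The work goes in short steps, each a Python script; the robot and the scene stay as the last script left them, time stands still between calls to the robot, and variables do not carry over. Pictures are saved under pics/ and viewed, at most 10 in all, crops included, and the job is handed in when it is done.

```bash
ls; mkdir -p pics; python3 - <<'E'
from station import *
import cv2,numpy as np
for n in("top","scene"):
    cv2.imwrite(f"pics/{n}0.png",read_camera(n)[...,::-1]); i=camera_info(n); print(n,i["intrinsics"],i["dist"],np.round(i["T"],4))
print(camera_info("wrist"),get_ee_rot(),get_tcp_pos())
E
```

```text
pics
top [[443.58798373   0.         269.49329732]
 [  0.         443.58798373 214.19792531]
 [  0.           0.           1.        ]] [-0.09059371  0.          0.          0.          0.        ] [[ 0.0013  0.9841 -0.1774  0.3656]
 [-0.9998 -0.0027 -0.022  -0.0863]
 [-0.0221  0.1774  0.9839  1.1859]
 [ 0.      0.      0.      1.    ]]
scene [[472.09192569   0.         281.53957988]
 [  0.         472.09192569 204.70903246]
 [  0.           0.           1.        ]] [-0.07504479  0.          0.          0.          0.        ] [[-0.1571 -0.8102  0.5646  1.1618]
 [ 0.9876 -0.1274  0.0919  0.0259]
 [-0.0025  0.5721  0.8202  0.9779]
 [ 0.      0.      0.      1.    ]]
{'intrinsics': array([[325.46550707,   0.        , 283.65028166],
       [  0.        , 325.46550707, 206.74775796],
       [  0.        ,   0.        ,   1.        ]]), 'dist': array([-0.03862713,  0.        ,  0.        ,  0.        ,  0.        ]), 'tool_from_camera': array([[ 1.14544834e-03,  9.53645281e-01,  3.00930832e-01,
         8.29328945e-02],
       [ 9.99998668e-01, -7.42333489e-04, -1.45390215e-03,
        -8.97178076e-04],
       [-1.16311589e-03,  3.00932096e-01, -9.53644861e-01,
        -1.63645441e-01],
       [ 0.00000000e+00,  0.00000000e+00,  0.00000000e+00,
         1.00000000e+00]])} [-6.68057866e-04  9.92396147e-01  1.23083047e-01 -6.56229106e-05] [ 0.15260587 -0.60557436  0.22200143]
```

View pics/top0.png

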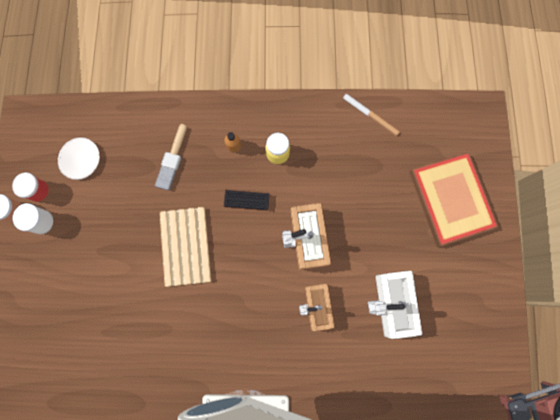

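View pics/scene0.png

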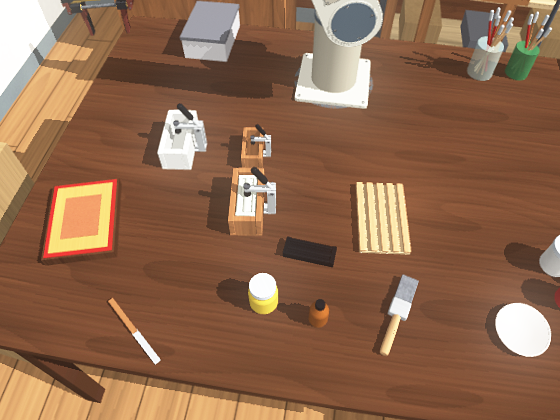

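Top view: mould candidates are the large orange-wood one with the white casting (311,236), the small wood one (319,308) and the white one (398,305). The large wood one is the mould. The black strip (247,200) is the decoy, the board is at (186,246), the jar at (278,148), the vial at (232,141) and the brush at (172,157).

```bash
cat > h.py <<'E'
from station import *
import cv2,numpy as np
from scipy.spatial.transform import Rotation as R
def ray(info,px,T=None):
    T=info["T"] if T is None else T
    u=cv2.undistortPoints(np.array(px,float).reshape(-1,1,2),info["intrinsics"],np.array(info["dist"])).reshape(-1,2)
    d=np.c_[u[:,0],-u[:,1],-np.ones(len(u))]@T[:3,:3].T
    return T[:3,3],d
def onplane(info,px,z,T=None):
    o,d=ray(info,px,T); return o+d*((z-o[2])/d[:,2])[:,None]
def wristT():
    w,x,y,z=get_ee_rot(); T=np.eye(4); T[:3,:3]=R.from_quat([x,y,z,w]).as_matrix(); T[:3,3]=get_tcp_pos()
    return T@camera_info("wrist")["tool_from_camera"]
def q(M):
    x,y,z,w=R.from_matrix(M).as_quat(); return [w,x,y,z]
def down(yaw,tilt_axis=None):  # tool x along yaw, z down
    c,s=np.cos(yaw),np.sin(yaw); return np.array([[c,s,0],[s,-c,0],[0,0,-1.]])
E
python3 - <<'E'
from h import *
for n,rois in (("top",{"mould":(285,200,335,272,.065),"board":(155,200,215,290,.016)}),("scene",{"mould":(222,163,272,238,.065),"board":(350,175,415,260,.016)})):
    im=cv2.imread(f"pics/{n}0.png"); I=camera_info(n); hsv=cv2.cvtColor(im,cv2.COLOR_BGR2HSV)
    for k,(a,b,c,d,z) in rois.items():
        roi=hsv[b:d,a:c]; m=((roi[...,2]>125)).astype(np.uint8)*255
        if k=="mould": m=((roi[...,2]>110)&(roi[...,1]>70)).astype(np.uint8)*255
        m=cv2.morphologyEx(m,cv2.MORPH_CLOSE,np.ones((3,3)))
        cs=max(cv2.findContours(m,0,1)[0],key=cv2.contourArea)
        h=cs.reshape(-1,2)+[a,b]
        P=onplane(I,h,z)[:,:2]*1000
        r=cv2.minAreaRect(P.astype(np.float32)); print(n,k,r,np.round(cv2.boxPoints(r)).tolist())
a=cv2.imread("pics/top0.png")[190:340,210:350]; b=cv2.imread("pics/scene0.png")[130:260,200:340]
a=cv2.resize(a,None,fx=2.8,fy=2.8,interpolation=2);b=cv2.resize(b,(392,364),interpolation=2)
o=np.zeros((420,790,3),np.uint8);o[:420,:392]=a;o[:364,395:787]=b;cv2.imwrite("pics/c1.png",o)
E
```

```text
top mould ((513.6063842773438, -164.07705688476562), (126.44843292236328, 182.46336364746094), 89.73808288574219) [[422.0, -227.0], [605.0, -228.0], [605.0, -101.0], [423.0, -100.0]]
top board ((497.3927001953125, 168.55636596679688), (242.55833435058594, 162.2772674560547), 1.2799495458602905) [[374.0, 247.0], [378.0, 85.0], [620.0, 90.0], [617.0, 252.0]]
scene mould ((527.349853515625, -165.28985595703125), (218.51730346679688, 123.43479919433594), 9.773568153381348) [[409.0, -123.0], [430.0, -245.0], [645.0, -208.0], [625.0, -86.0]]
scene board ((489.0319519042969, 171.44970703125), (261.6140441894531, 167.4311981201172), 4.285713195800781) [[352.0, 245.0], [365.0, 78.0], [626.0, 98.0], [613.0, 265.0]]
```

View pics/c1.png

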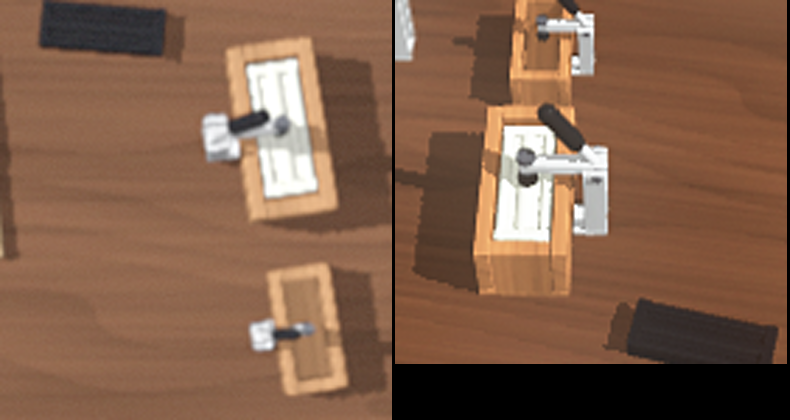

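Chosen: the large wooden mould (crop: clamp on its left, world +y, length leaning about 8°). I'll measure it closely with the wrist camera, and the board on the way.

```bash
python3 - <<'E'
from h import *
for y in (8,98,-82,188-360+0):
    for p in ([.51,-.165,.33],[.5,.17,.33],[.51,-.165,.1]):
        s=inverse_kinematics(p,q(down(np.radians(y)))); print(y,p,None if s is None else np.round(s,2))
move_pose([.50,-.165,.34],q(down(np.radians(8)))) ; wait(.3)
T=wristT(); np.save("T1.npy",T); cv2.imwrite("pics/w1.png",read_camera("wrist")[...,::-1])
move_pose([.50,.165,.34],q(down(np.radians(8)))); wait(.3)
T=wristT(); np.save("T2.npy",T); cv2.imwrite("pics/w2.png",read_camera("wrist")[...,::-1])
cv2.imwrite("pics/w12.png",np.hstack([cv2.resize(cv2.imread(f"pics/w{i}.png"),(400,300)) for i in (1,2)]))
print(get_time(),get_ft_force())
E
```

```text
8 [0.51, -0.165, 0.33] [-0.34  0.18  1.71 -0.    1.25  1.1 ]
8 [0.5, 0.17, 0.33] [ 0.31  0.17  1.73 -0.    1.25  1.74]
8 [0.51, -0.165, 0.1] [-0.34  0.47  1.9  -0.    0.76  1.1 ]
98 [0.51, -0.165, 0.33] [-0.34  0.18  1.71 -0.    1.25 -0.47]
98 [0.5, 0.17, 0.33] [ 0.31  0.17  1.73 -0.    1.25  0.17]
98 [0.51, -0.165, 0.1] [-0.34  0.47  1.9  -0.    0.76 -0.47]
-82 [0.51, -0.165, 0.33] None
-82 [0.5, 0.17, 0.33] None
-82 [0.51, -0.165, 0.1] None
-172 [0.51, -0.165, 0.33] [-0.34  0.18  1.71 -0.    1.25 -2.05]
-172 [0.5, 0.17, 0.33] [ 0.31  0.17  1.73 -0.    1.25 -1.41]
-172 [0.51, -0.165, 0.1] [-0.34  0.47  1.9  -0.    0.76 -2.05]
4.1083 [-0.0796057   0.1951871   0.26207314]
```

View pics/w12.png

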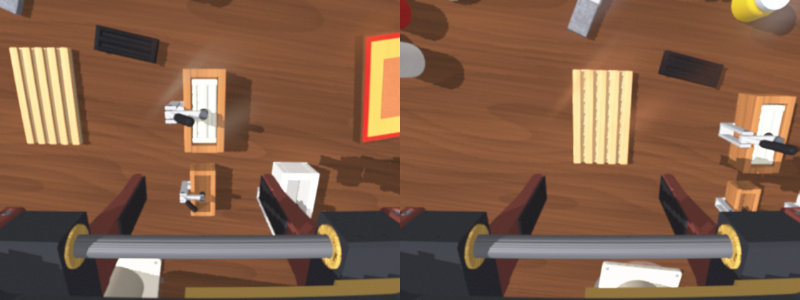

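The mould is at about (204,110) in the left half and the board at about (603,117) in the right half, both clear. I'll segment them by colour.

```bash
python3 - <<'E'
from h import *
I=camera_info("wrist")
def rect(f,T,roi,fn,z,close=3):
    a,b,c,d=roi; hsv=cv2.cvtColor(cv2.imread(f),cv2.COLOR_BGR2HSV)[b:d,a:c].astype(int)
    m=fn(hsv).astype(np.uint8)*255; m=cv2.morphologyEx(m,cv2.MORPH_CLOSE,np.ones((close,close)))
    cs=max(cv2.findContours(m,0,1)[0],key=cv2.contourArea)
    px=cs.reshape(-1,2)+[a,b]; P=onplane(I,px,z,T)[:,:2]*1000
    r=cv2.minAreaRect(P.astype(np.float32)); print(np.round(r[0],1),np.round(r[1],1),round(r[2],2),px.min(0),px.max(0))
    return m
T1,T2=np.load("T1.npy"),np.load("T2.npy")
h=cv2.cvtColor(cv2.imread("pics/w1.png"),cv2.COLOR_BGR2HSV)
for p in ((260,120),(310,130),(285,100),(220,160),(240,100),(285,130),(283,206)): print(p,h[p[1],p[0]])
h=cv2.cvtColor(cv2.imread("pics/w2.png"),cv2.COLOR_BGR2HSV)
for p in ((810-560,130),(843-560,130),(850-560,130)): print(p,h[p[1],p[0]])
ms=[]
for t in (150,170,185): ms.append(rect("pics/w1.png",T1,(245,88,330,222),lambda h:(h[...,2]>t)&(h[...,1]>90),.065,7))
rect("pics/w1.png",T1,(260,105,312,205),lambda h:(h[...,2]>150)&(h[...,1]<60),.061,9)
for t in (170,190): ms.append(rect("pics/w2.png",T2,(225,85,335,240),lambda h:(h[...,2]>t)&(h[...,1]<140),.016,9))
o=np.zeros((160,600),np.uint8);x=0
for m in ms: o[:m.shape[0],x:x+m.shape[1]]=m;x+=m.shape[1]+5
cv2.imwrite("pics/m.png",o)
E
```

```text
(260, 120) [ 14 139 236]
(310, 130) [ 14 147 235]
(285, 100) [ 14 135 232]
(220, 160) [ 11 136 129]
(240, 100) [ 11 134 135]
(285, 130) [ 30   1 254]
(283, 206) [ 13 145 229]
(250, 130) [ 22  87 254]
(283, 130) [ 23  83 254]
(290, 130) [ 17  93 194]
[ 517.3 -158.1] [169.4  92.8] 8.12 [245  88] [316 214]
[ 513.5 -165.2] [159.7  78.6] 8.09 [255  96] [315 214]
[ 546.3 -160.9] [93.5 77.6] 7.97 [256  96] [315 168]
[ 514.  -160.3] [119.9  59.1] 8.03 [260 111] [304 199]
[492.1 166.6] [203.8 122.4] 6.45 [241  96] [325 230]
[491.8 166.5] [202.2 121.9] 6.49 [241  97] [325 230]
```

View pics/m.png

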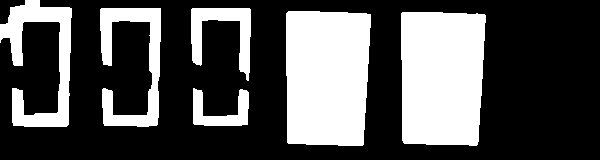

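Mould (0.5135, -0.165) at yaw 8.1°; board (0.492, 0.1665) at yaw 6.5°, and both sizes match the description. Now I'll throw the clamp.

```bash
cat >> h.py <<'E'
YM=np.radians(8.09); YB=np.radians(6.47)
def M(x,y,z): # mm mould -> world
    c,s=np.cos(YM),np.sin(YM); return [.5135+(c*x-s*y)/1000,-.1652+(s*x+c*y)/1000,z/1000]
E
python3 - <<'E'
from h import *
Q=q(down(YM+np.pi/2))
command_gripper(0.0)
move_pose(M(0,-20,230),Q)
movel(M(0,-20,137),v=.15)
def L(*p,v=.1):
    movel(M(*p),v=v); print(p,np.round(get_ft_force(),1))
L(0,20,137,v=.06);L(0,50,137,v=.06);L(0,100,118,v=.06);L(0,135,150);L(0,135,240,v=.2)
move_pose(M(0,0,330),q(down(YM))); wait(.2)
np.save("T3.npy",wristT()); cv2.imwrite("pics/w3.png",cv2.resize(read_camera("wrist")[...,::-1][40:320,140:460],None,fx=1.8,fy=1.8)); print(get_time())
E
```

```text
(0, 20, 137) [ 0.2 -0.9 -0.8]
(0, 50, 137) [-0.7 -0.   0.6]
(0, 100, 118) [-1.2  0.6 -0.5]
(0, 135, 150) [ 0.3 -0.1 -0.5]
(0, 135, 240) [ 0.1 -0.1  0.5]
13.3333
```

View pics/w3.png

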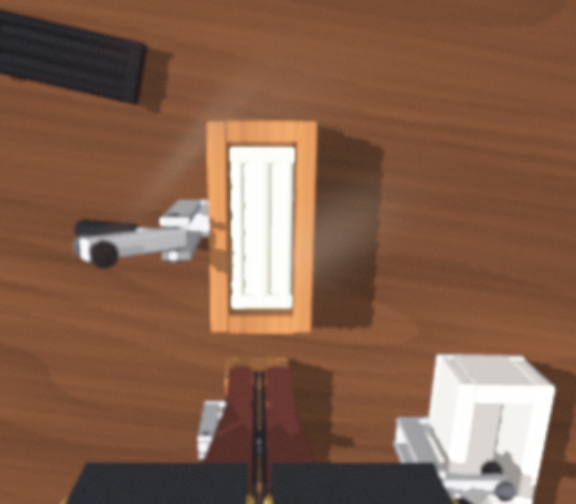

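The clamp is open: handle and arm lie to the left around (100,235), and the casting is still flat at (262,228). Now the gentle press to find the hollow.

```bash
python3 - <<'E'
from h import *
Q=q(down(YM+np.pi/2))
for s in (1,-1):
    move_pose(M(45*s,0,110),Q); wait(.1)
    movel(M(45*s,0,70),v=.1); wait(.1)
    hit=movel(M(45*s,0,54),v=.03,until_force=5); z=get_tcp_pos()[2]; print(s,hit,z,get_ft_force())
    if not hit:
        hit=movel(M(45*s,0,38),v=.04,until_force=8); print("tip",hit,get_tcp_pos()[2],get_ft_force())
        break
    movel(M(45*s,0,110),v=.15)
wait(.2); movel(M(45*s,0,150),v=.1); 
move_pose(M(0,0,330),q(down(YM))); wait(.2)
np.save("T4.npy",wristT()); im=read_camera("wrist")[...,::-1]; cv2.imwrite("pics/w4full.png",im); cv2.imwrite("pics/w4.png",cv2.resize(im[60:260,180:360],None,fx=2.8,fy=2.8)); print(get_time())
E
```

```text
1 False 0.05386507621009057 [-0.23928045 -0.45105784 -0.46759258]
tip True 0.040263525496796085 [ 1.57418032 -0.01864247  4.82772553]
19.6
```

View pics/w4.png

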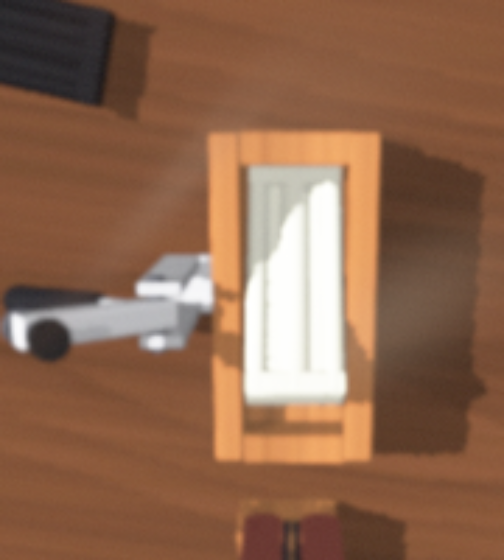

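It's tipped: the hollow is at +x and the high end is at the bottom, its end face spanning rows 373 to 402 at columns 245 to 347. I'll compute the end's pose and the clearance to the clamp foot.

```bash
python3 - <<'E'
from h import *
from scipy.optimize import least_squares
I=camera_info("wrist");T=np.load("T4.npy")
def mf(px,z):
    P=onplane(I,[px],z/1000,T)[0]*1000; d=P[:2]-[513.5,-165.2]; c,s=np.cos(YM),np.sin(YM); return np.array([c*d[0]+s*d[1],-s*d[0]+c*d[1]])
full=lambda x,y:(180+x/2.8,60+y/2.8)
def f(v):
    xu,th=v; zu=41+(3-xu)*np.tan(th)
    return [mf(full(295,402),zu)[0]-xu, mf(full(295,373),zu+20*np.cos(th))[0]-(xu+20*np.sin(th))]
r=least_squares(f,[-45,.64]); xu,th=r.x; zu=41+(3-xu)*np.tan(th)
print("end",xu,zu,np.degrees(th),r.cost,"y",mf(full(244,402),zu),mf(full(347,402),zu))
for z in (120,130,140,150): print("foot",z,mf(full(48,338),z),mf(full(70,338),z))
E
```

```text
end -37.15622134646519 100.36537028594495 55.92459624139319 2.069971015299935e-27 y [-37.1876038   21.29441449] [-37.12317451 -25.11099574]
foot 120 [ -3.18918522 102.22780448] [-3.19089172 92.95007889]
foot 130 [-0.88118292 99.51166525] [-0.88284367 90.48269873]
foot 140 [ 1.42681937 96.79552602] [ 1.42520438 88.01531857]
foot 150 [ 3.73482166 94.07938679] [ 3.73325243 85.54793842]
```

```bash
python3 - <<'E'
from h import *
move_pose(M(-150,0,240),q(down(YM))); wait(.2)
T=wristT(); np.save("T5.npy",T); im=read_camera("wrist")[...,::-1]; cv2.imwrite("pics/w5full.png",im)
# predicted centre of the crop
I=camera_info("wrist")
P=np.array(M(-40,0,85)); pc=np.linalg.inv(T)@np.r_[P,1]; u=cv2.projectPoints(np.array([[pc[0],-pc[1],-pc[2]]]),np.zeros(3),np.zeros(3),I["intrinsics"],np.array(I["dist"]))[0].ravel(); print(u)
x,y=max(0,int(u[0])-80),max(0,int(u[1])-70)
a=cv2.resize(im[y:y+140,x:x+160],(480,420),interpolation=2)
im4=cv2.imread("pics/w4full.png"); b=cv2.resize(im4[150:230,250:320],(315,360),interpolation=2)
o=np.zeros((420,800,3),np.uint8); o[:a.shape[0],:480]=a; o[:360,485:]=b; cv2.imwrite("pics/w5.png",o); print(x,y,get_time())
E
```

```text
[283.43367484  75.96157565]
203 5 20.5833
```

View pics/w5.png

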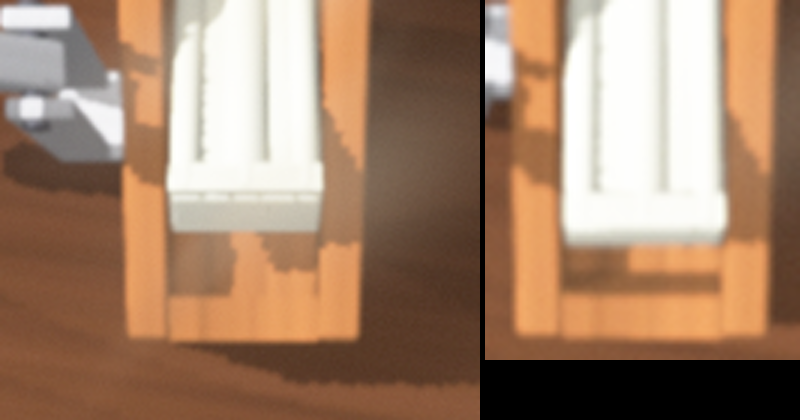

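The end's face edge is at row 190 and its underside edge at row 231 (left panel). In the right panel they are at rows ~236 and 244; earlier I mistook the end of the beads for the face edge. I'll triangulate.

```bash
python3 - <<'E'
from h import *
I=camera_info("wrist");T4,T5=np.load("T4.npy"),np.load("T5.npy")
c,s=np.cos(YM),np.sin(YM)
def tri(p5,p4):
    A=[];b=[]
    for p,T in((p5,T5),(p4,T4)):
        o,d=ray(I,[p],T); d=d[0]/np.linalg.norm(d[0]); K=np.eye(3)-np.outer(d,d); A.append(K); b.append(K@o)
    P=np.linalg.lstsq(np.vstack(A),np.hstack(b),rcond=None)[0]*1000
    d=P[:2]-[513.5,-165.2]; return np.round([c*d[0]+s*d[1],-s*d[0]+c*d[1],P[2]],1)
print("face",tri((284.7,68.3),(285.6,202.4)),"under",tri((284.7,82),(285.6,204.2)))
def mf(px,z):
    P=onplane(I,[px],z/1000,T5)[0]*1000; d=P[:2]-[513.5,-165.2]; return np.round([c*d[0]+s*d[1],-s*d[0]+c*d[1]],1)
for z in (90,95): print(mf((203+168/3,68.3),z),mf((203+322/3,68.3),z))
for z in (74,78,82): print(mf((203+170/3,82),z),mf((203+321/3,82),z))
E
```

```text
face [-35.1  -1.5 102. ] under [-44.8  -1.7  78.2]
[-33.9  22. ] [-33.8 -24.2]
[-34.4  21.7] [-34.3 -23.8]
[-44.6  22.7] [-44.5 -25.4]
[-44.8  22.4] [-44.7 -25.1]
[-45.1  22.1] [-45.  -24.8]
```

Triangulated: underside corner at (-45, 78), tilt about 37°, centred at y ≈ -1.3. I'll grasp the high end with the tool tilted 12° towards the casting's normal, lift and check.

```bash
cat >> h.py <<'E'
def tq(yaw,a): return q((R.from_euler("z",yaw)*R.from_euler("y",a)).as_matrix()@np.diag([1.,-1,-1]))
E
python3 - <<'E'
from h import *
t=np.radians(12); Q=tq(YM,t)
B=lambda x,z:[.492+np.cos(YB)*x/1000,.1665+np.sin(YB)*x/1000,z/1000]
print(inverse_kinematics(B(-52.6,22),tq(YB,np.radians(-25))))
command_gripper(.72); move_pose(M(-36,-1,150),Q); wait(.1)
print(movel(M(-36,-1,77.5),v=.08,until_force=8), np.array(get_tcp_pos())-M(-36,-1,77.5))
command_gripper(0.0); print("grip",get_grip_width(),get_finger_force(),get_ft_force())
movel(M(-36,-1,100),v=.05); movel(M(-38,-1,240),v=.15); wait(.2)
print("up",get_grip_width(),get_finger_force(),get_ft_force())
np.save("T6.npy",wristT()); im=read_camera("wrist")[...,::-1]; s=read_camera("scene")[...,::-1]
cv2.imwrite("pics/w6full.png",im); cv2.imwrite("pics/s6full.png",s)
cv2.imwrite("pics/w6.png",np.hstack([cv2.resize(im,(400,300)),cv2.resize(s[60:300,150:470],(400,300))])); print(get_time())
E
```

```text
[ 0.4052909   0.55322522  2.33557085  3.77710233  0.20667338 -1.92975051]
False [ 3.63463587e-04 -9.53838597e-05  3.03998396e-04]
grip 0.5205040302120255 29.999016523361206 [ 0.69187262 -0.35288778  0.64271685]
up 0.5205958239477518 29.997528791427612 [ 1.06107365 -0.05857403 -1.62991277]
25.85
```

View pics/w6.png

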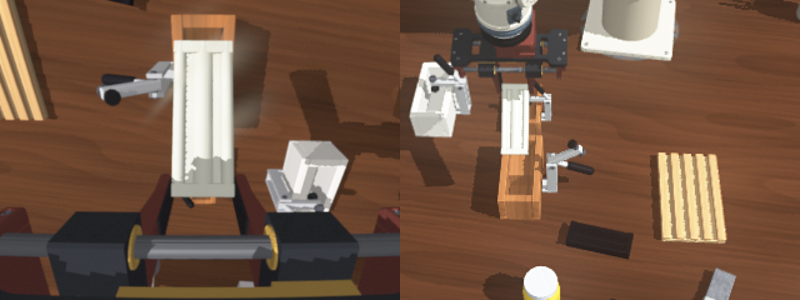

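Grip is secure (45.8 mm) with the casting hanging tipped; far face edge at row ~40, near edge ~185 of the left panel. I'll estimate the in-hand pitch from the far-edge ray and check the half-turned placing pose.

```bash
python3 - <<'E'
from h import *
from scipy.optimize import brentq
I=camera_info("wrist"); tc=I["tool_from_camera"]
im=cv2.imread("pics/w6full.png"); g=cv2.cvtColor(im,cv2.COLOR_BGR2HSV)
col=np.median(g[:,270:300,1].astype(int),axis=1); print("S",{r:int(col[r]) for r in list(range(48,66,1))}); 
gg=np.median(im[:,270:300].sum(2).astype(int)//3,axis=1); print("V",[int(v) for v in gg[245:285]])
row=[r for r in range(45,75) if col[r]<50][0]
t=np.radians(12)
# nominal near face corner in tool frame (x,z): mould-frame offset rotated
d=np.array([3.2,16.5]); tx=np.array([np.cos(t),-np.sin(t)]); tz=np.array([-np.sin(t),-np.cos(t)])
n=np.array([d@tx,d@tz]); print("near",n)
def pitch(r):
    o,dd=ray(I,[(285,r)],tc); o=o*1000; dd=dd[0]
    f=lambda k:np.hypot(o[0]+k*dd[0]-n[0],o[2]+k*dd[2]-n[1])-120
    ks=np.linspace(50,500,400); v=[f(k) for k in ks]; out=[]
    for a,b,va,vb in zip(ks,ks[1:],v,v[1:]):
        if va*vb<0:
            k=brentq(f,a,b); out.append(np.degrees(np.arctan2(o[2]+k*dd[2]-n[1],o[0]+k*dd[0]-n[0])))
    return out
print(row,pitch(row),pitch(row+2))
o,dd=ray(I,[(285,185*1.4)],tc)
for dx in (-52.6,52.6):
  for yaw in (YB,YB+np.pi,YB-np.pi):
    a=np.radians(-25)
    p=lambda z:[.492+np.cos(yaw)*-52.6/1000,.1665+np.sin(yaw)*-52.6/1000,z]
    if dx<0:
      for z in(.022,.2): 
        s=inverse_kinematics(p(z),tq(yaw,a)); print(round(yaw,2),z,None if s is None else np.round(s,2))
print(np.round(get_joint_pos(),2))
E
```

```text
S {48: 137, 49: 137, 50: 135, 51: 132, 52: 132, 53: 132, 54: 127, 55: 92, 56: 49, 57: 26, 58: 11, 59: 11, 60: 11, 61: 11, 62: 12, 63: 11, 64: 12, 65: 11}
V [161, 161, 160, 160, 160, 160, 160, 161, 160, 161, 158, 154, 157, 162, 165, 165, 165, 165, 165, 165, 165, 165, 165, 165, 165, 165, 164, 165, 164, 156, 137, 110, 94, 94, 108, 126, 133, 134, 133, 123]
near [ -0.30047058 -16.80475282]
56 [np.float64(-39.92034470013927), np.float64(24.856823995480138)] [np.float64(-40.241589754457266), np.float64(25.772334644885742)]
0.11 0.022 [ 0.41  0.55  2.34  3.78  0.21 -1.93]
0.11 0.2 [ 0.41  0.08  2.26 -0.32  0.4   2.13]
3.25 0.022 [ 0.25  0.81  1.54  0.06  1.22 -1.46]
3.25 0.2 [ 0.25  0.59  1.49  0.06  1.5  -1.45]
-3.03 0.022 [ 0.25  0.81  1.54  0.06  1.22 -1.46]
-3.03 0.2 [ 0.25  0.59  1.49  0.06  1.5  -1.45]
[-0.31  0.32  1.76 -0.1   1.25  1.16]
```

Pitch in hand is 25° relative to the tool, as planned, so it hasn't slipped. Placing with the half-turned pose, well away from joint limits.

```bash
python3 - <<'E'
from h import *
yaw=YB+np.pi; Q=tq(yaw,np.radians(-25))
p=lambda z:[.492-np.cos(yaw)*.0526,.1665-np.sin(yaw)*.0526,z]
move_pose([.47,.0,.26],tq(YM,np.radians(-10)))
move_pose(p(.2),Q); wait(.2); print(get_grip_width(),get_finger_force())
movel(p(.05),v=.12); wait(.1)
h=movel(p(.019),v=.02,until_force=3); print(h,get_tcp_pos(),get_ft_force())
wait(.2); command_gripper(.85); wait(.1)
# withdraw along the tool axis, tipped backwards
a=np.radians(25); P=np.array(get_tcp_pos()); w=R.from_quat(np.roll(get_ee_rot(),-1)).as_matrix()
movel((P-.08*w[:,2]).tolist(),v=.1); movel((P-.2*w[:,2]).tolist(),v=.2)
wait(.2); T=wristT(); np.save("T7.npy",T); im=read_camera("wrist")[...,::-1]; cv2.imwrite("pics/w7full.png",im)
s=read_camera("top")[...,::-1]; sc=read_camera("scene")[...,::-1]
cv2.imwrite("pics/w7.png",np.hstack([cv2.resize(s[100:340,100:420],(400,300)),cv2.resize(sc[140:380,240:560],(400,300))])); print(get_time())
E
```

```text
0.5175879461249893 29.99831646680832
True [0.54415073 0.17240652 0.02290056] [ 0.03367475 -0.31481965  4.6746933 ]
34.8667
```

View pics/w7.png

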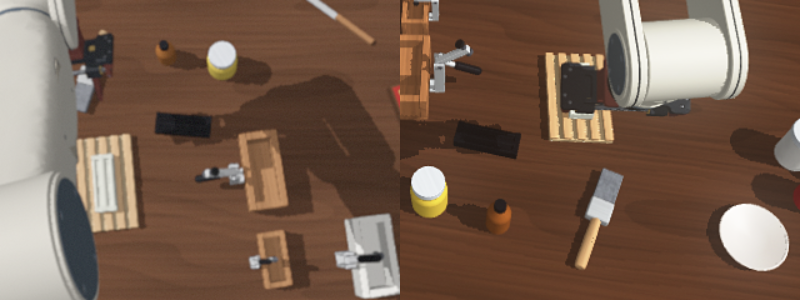

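The casting lies lengthwise on the board (top view about (103,183)), clamp open, bystanders in place. A quick numeric check from the wrist picture, then hand in.

```bash
python3 - <<'E'
from h import *
im=read_camera("top")[...,::-1]; I=camera_info("top")
for f,I,T in ((cv2.imread("pics/w7full.png"),camera_info("wrist"),np.load("T7.npy")),(im,I,I["T"])):
    h=cv2.cvtColor(np.ascontiguousarray(f),cv2.COLOR_BGR2HSV); m=((h[...,1]<60)&(h[...,2]>140)).astype(np.uint8)
    m=cv2.morphologyEx(m,cv2.MORPH_CLOSE,np.ones((5,5)))
    for c in cv2.findContours(m,0,1)[0]:
        P=onplane(I,c.reshape(-1,2),.036,T)[:,:2]; r=cv2.minAreaRect((P*1000).astype(np.float32))
        if abs(r[0][0]-492)<60 and abs(r[0][1]-166)<60 and min(r[1])>25: print(r)
E
```

```text
((493.759765625, 167.6120147705078), (129.72105407714844, 47.1088981628418), 6.4030022621154785)
((489.2373046875, 166.5118865966797), (125.29259490966797, 50.405967712402344), 6.364612102508545)
```

```bash
python3 -c "
from h import *
print(job_done(),get_time())"
```

```text
the job is handed in; nothing more can be done
the job is handed in; nothing more can be done
```

I threw the clamp open, found the hollow at the mould's +x end, tipped and lifted out the casting, and laid it face up on the drying board, about 3 mm from its centre and lengthwise within 0.01 rad. The job was handed in at about 35 s; no verdict came back.

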